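# Load the tube mixer and start it with its spring knob

### The arm

A 7-joint arm with a two-finger parallel gripper is mounted at the origin on the work surface. World frame = base frame: x ahead of the robot, y to its left, z up, the work surface at z = 0. Lengths are in mm, angles in rad, forces in N, time in s.
With the tool pointing down it reaches from about 425 to 925 mm from the base axis. Payload 6.8 kg.
Tool frame: the origin (TCP) lies between the finger pads; the fingertips stand 14 mm ahead of it and the grasp point (between the pads) lies 5 mm behind it; z points along the fingers, y is the line along which they close (so a half turn about z gives the same grasp; the last joint's range is limited). The gripper opens to 88 mm and grips with 3 to 60 N. Pads are 20 mm wide; open, the fingers measure 115 mm over their backs; the gripper's body (75 mm by 178 mm) begins 61 mm behind the grasp point.
Start: joints at [1.153, 0.477, 0.022, 1.555, -0.011, 1.109, -0.083], TCP at [205.795, -642.881, 236.664] pointing down, gripper open.
Joint ranges: [-2.96, 2.96], [-0.34, 2.1], [-1.41, 1.46], [0.24, 2.44], [-1.37, 4.51], [0.17, 1.92], [-2.96, 2.96]. Speed limits (rad/s): [2.39, 2.39, 3.14, 3.14, 3.14, 3.14, 3.14].

### API

Orientations are given as a rotation vector (axis times angle).
In Python, from cell import env gives the robot as it stands. The module is installed in compiled form; this text tells all that it offers. Calls block until the motion is done:
- env.move_to(position, orientation): joint-space move of the TCP to a pose.
- env.servo_line(position, rot=None, v=150): straight line of the TCP; rot=None keeps the orientation; v is the mean speed in mm/s.
- env.move_joints(angles): joint-space move.
- env.open_gripper() and env.grasp(newtons=None): open the fingers fully, or close them until they stop; newtons is the grip in N (None keeps the last).
- env.pause(seconds).
- env.ik(position, orientation): joint angles nearest the present ones, or None.
- env.get_obs(): the state.
- env.read_camera(name): name is "side" or "top" or "wrist"; returns a dict with "img" (480x640x3 uint8, red, green, blue), "fx", "fy", "cx", "cy" (pixels), "k1" (the pictures are not rectified: a ray, as slopes to the right and down, at radius r is drawn at 1 + k1 r^2 times it, then the intrinsics apply), "R" (3x3) and "t" (3): a world point X has camera coordinates R X + t. Camera axes: x right, y down, z forward; pixel columns grow to the right and rows downward; lengths in mm; the calibration is good to about 2 mm. A picture is of the moment at which its call begins. There is no depth.
A pose or a line that the arm cannot do raises env.PlanningError and nothing moves.
- env.close_job(): hands the job in; it is judged then, once.
The state is a dict: "time": time; "joint_pos": joint angles; "joint_velocities": joint speeds; "joint_efforts": joint torques, N m; "tool_pos": TCP position; "tcp_rot": TCP orientation; "wrist_force": force on the tool from outside, world axes, zero at the start; "torque": the same for the moment, N m; "opening": opening from 0.0 (shut) to 1.0 (fully open); "grasp_force": force on a finger pad.
Only numpy, scipy, OpenCV 4.12 (cv2) and the standard library are available. Lean on these libraries where they do the work, as an engineer would, in place of code of your own. Each camera call takes 0.05 s, during which the arm holds its last target. There are 200 camera calls.

### The job

Take the white tube carrier out of its steel stall, stand it on the bench, take it again by its other sides (stall and bay leave room for the fingers on different sides) and lower it gently, without dropping it, into the bay of the tube mixer, flat on the bay floor with its foot tab in the slotted cheek plate, upright all the way. Only when it is loaded and let go, twist the mixer's start knob clockwise (seen from above) to its stop, hold it there a moment and release it so that it returns to rest. Leave the beaker, the bottle and the tube rack where they are.

Things in the scene. Friction and masses are not known exactly. Their poses are not given: they have to be found in the camera images.
- carrier: Tube carrier: loose upright white block, 62 (x) by 46 (y) by 70 mm tall, 0.25 kg, two flush blue caps on top in a row along x. A foot tab on its +x face, 18 mm wide, 12 high, stands out 12. Origin: centre of the underside. It starts in the stall, axes along the stall's. Take it across x in the stall, across y in the bay, fingertips about 40 mm above its underside.
- tab (a point): Middle of the carrier's foot tab, at (38, 0, 0) mm in the carrier's frame, underside level.
- stall: Fixed steel stall, facing any way. Floor 6 mm thick; walls on its +y and -y sides, 96 mm high above the bench, 56 mm apart inside, 80 long, 5 thick. Open at the +x and -x ends but for 16 mm high lips (inner faces at x = -37 and +49 mm), so fingers fit only at the carrier's x ends. Origin on the bench under the middle of the carrier's place.
- mixer: Tube mixer, fixed: grey housing 150 mm (x) by 270 mm (y), top 60 mm above the bench. The bay stands on the +y half of its top (centre at y = +65 mm), the start knob on the -y half (axis at y = -70 mm). Origin: centre of its underside.
- bay (a point): Centre of the bay floor, 64 mm above the bench, axes as the mixer's; a loaded carrier's origin and axes lie here. Cheek plates at +x and -x: 70 mm apart inside, 50 long, straight to 88 mm above this floor, flared to 101, 92 mm over their tops. The +x cheek is slotted (28 mm wide, full height) for the tab, the other solid. At +y and -y only 9 mm high lips 54 mm apart: fingers fit there.
- bay_slot (a point): Foot of the slot in the bay's +x cheek plate, at (38, 0, 0) mm from bay, where the loaded carrier's tab lies.
- start_knob (a joint): Turn of the mixer's start knob, rad: 0 at rest, 1.2 at its stop, growing clockwise seen from above. A spring turns it back to 0 when let go (about 0.05 N m at rest, 0.2 N m at the stop).
- knob_grip (a point): On the knob's vertical axis, 98 mm above the bench, the height to grip; turns with the knob. Black disc 72 mm across carrying an upright bar 66 mm long (this point's x), 16 mm thick (y), from 73 to 103 mm above the bench; at rest it lies along the mixer's x. A thin white line marks its +x end.
- beaker: Bystander: empty glass beaker, 72 mm across, 95 mm tall; origin under its centre.
- bottle: Bystander: capped amber bottle, 72 mm across, 170 mm tall; origin under its centre.
- rack: Bystander: white tube rack, 90 mm (x) by 156 mm (y), 91 mm tall, with four blue-capped tubes up to 138 mm; origin under its centre.
Mind the look-alikes: they are no part of the job. Leave any orange or yellow look-alike of the stall alone.

How it is judged (in metres and radians):
On the way, in this order (a step that is already met when the one before it is completed fails the run):
1. the carrier has been stood on the bench, clear of the stall, and let go (height (world z) of carrier below 0.005 m and horizontal distance between carrier and stall above 0.07 m and angle between carrier's own z axis and vertical below 0.1 rad and contact force between the fingers and carrier below 0.3 N), for 0.1 s.
2. the carrier stands in the bay, tab in the slot, base on the floor, let go by the gripper (horizontal distance between carrier and bay below 0.01 m and z of carrier in the frame of bay below 0.004 m and horizontal distance between tab and bay_slot below 0.014 m and angle between carrier's own z axis and vertical below 0.08 rad and contact force between the fingers and carrier below 0.3 N), for 0.2 s.
3. with the carrier loaded, the start knob is held at its stop (horizontal distance between carrier and bay below 0.01 m and z of carrier in the frame of bay below 0.004 m and horizontal distance between tab and bay_slot below 0.014 m and angle between carrier's own z axis and vertical below 0.08 rad and value of joint start_knob above 1.1 rad), for 0.2 s.
At the end, for the whole second after the job is handed in: The carrier stands at rest upright in the bay (tilt under 0.08 rad), origin within 10 mm of the bay centre and less than 4 mm above its floor, tab within 14 mm of the slot's foot, and the start knob is back at rest (under 0.08 rad) (horizontal distance between carrier and bay below 0.01 m and z of carrier in the frame of bay below 0.004 m and horizontal distance between tab and bay_slot below 0.014 m and angle between carrier's own z axis and vertical below 0.08 rad and linear speed of carrier below 0.02 m/s and value of joint start_knob below 0.08 rad); the robot touches nothing.
It fails at once if the start knob is turned (over 0.4 rad) while the carrier is not in the bay (value of joint start_knob above 0.4 rad and (horizontal distance between carrier and bay above 0.02 m or z of carrier in the frame of bay above 0.01 m)).
It fails at once if the carrier is dropped into the bay (moves faster than 0.3 m/s inside it) (linear speed of carrier above 0.3 m/s and horizontal distance between carrier and bay below 0.02 m and z of carrier in the frame of bay below 0.04 m).
It fails at once if the carrier is tipped (over 0.6 rad) (angle between carrier's own z axis and vertical above 0.6 rad).
It fails at once if the beaker, the bottle or the rack is moved more than 20 mm or tipped (distance of any of beaker, bottle, rack from where it was at the start of the episode above 0.02 m or angle between any of beaker, bottle, rack's own z axis and vertical above 0.3 rad).
It also fails if it takes over 72 s, if anything falls off the work surface, if the arm or the gripper's body presses on something with over 40 N, if the wrist force passes 120 N, or if a joint passes its speed limit or range.

## Working session

There is one attempt and no reset: what is moved stays moved. The work goes in short steps, each a Python script; the robot and the scene stay as the last script left them, time stands still between calls to the robot, and variables do not carry over. Pictures are saved under pics/ and viewed, at most 10 in all, crops included, and the job is handed in when it is done.

```bash
mkdir -p pics; cat > h.py <<'E'
import numpy as np, cv2, json
from cell import env
def snap(name,fn):
    c=env.read_camera(name); cv2.imwrite(f'pics/{fn}.png',c['img'][:,:,::-1])
    d={k:(np.array(v).tolist()) for k,v in c.items() if k!='img'}; json.dump(d,open(f'pics/{fn}.json','w')); return c
def load(fn):
    d=json.load(open(f'pics/{fn}.json')); d['R']=np.array(d['R']); d['t']=np.array(d['t']); return d
def ray(c,u,v):
    x=np.array([(u-c['cx'])/c['fx'],(v-c['cy'])/c['fy']]); p=x.copy()
    for _ in range(30): p=x/(1+c['k1']*(p@p))
    return c['R'].T@np.array([*p,1]), -c['R'].T@c['t']
def at_z(c,u,v,z):
    d,o=ray(c,u,v); return o+d*(z-o[2])/d[2]
def proj(c,X):
    p=c['R']@np.array(X,float)+c['t']; p=p[:2]/p[2]; p=p*(1+c['k1']*(p@p)); return np.array([p[0]*c['fx']+c['cx'],p[1]*c['fy']+c['cy']])
def crop(fn,out,x0,y0,x1,y1,s):
    im=cv2.imread(f'pics/{fn}.png')[y0:y1,x0:x1]; cv2.imwrite(f'pics/{out}.png',cv2.resize(im,None,fx=s,fy=s,interpolation=cv2.INTER_CUBIC))
E
python3 - <<'E'
from h import *
for n in ('top','side'):
    c=snap(n,n+'0'); print(n,c['fx'],c['k1'],(-c['R'].T@c['t']).round(),c['R'].round(2).tolist())
o=env.get_obs(); print(o['tcp_rot'],o['time'],o['opening'])
E
```

```text
top 478.30057199264286 0.03526744688191836 [ 358.   25. 1045.] [[0.01, -1.0, -0.0], [-0.98, -0.01, -0.2], [0.2, 0.01, -0.98]]
side 531.0810590348855 0.026728241999574354 [-103.  771.  685.] [[-0.74, -0.67, 0.01], [-0.35, 0.37, -0.86], [0.57, -0.65, -0.5]]
[-3.10246962e+00 -4.84531460e-01  5.57356760e-04] 0.1 1.000871970164078
```

View pics/top0.png

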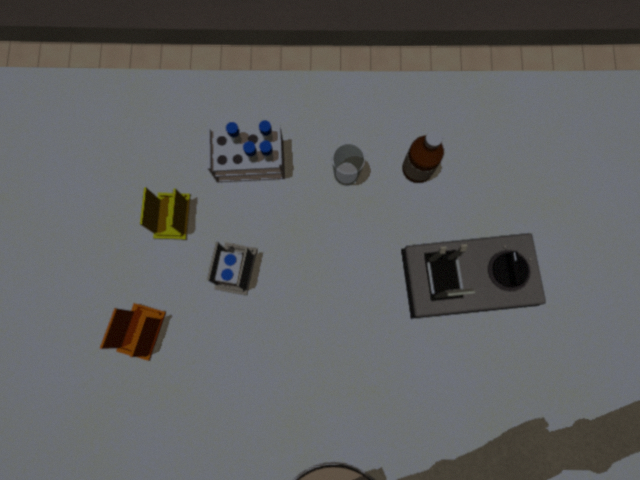

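View pics/side0.png

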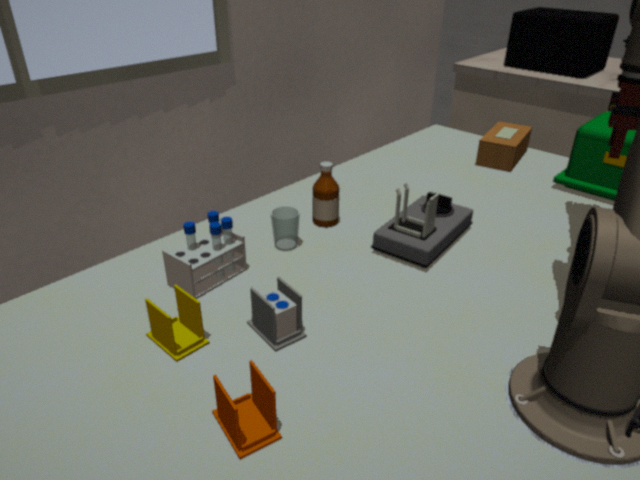

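The top image shows these possible targets:
- Steel stall with the white carrier and two blue caps at (232,268).
- Yellow stall look-alike at (166,213).
- Orange stall look-alike at (135,331).
- White rack with blue caps at (247,152).

I choose (232,268): it is grey steel and holds a white block with two caps. The mixer is at (475,275), with the bay at about (447,275) and the knob at (510,270). Next is a close crop to check.

```bash
python3 - <<'E'
from h import *
a=cv2.imread('pics/top0.png'); b=cv2.imread('pics/side0.png')
f=lambda im,x,y,w,h,s: cv2.convertScaleAbs(cv2.resize(im[y:y+h,x:x+w],None,fx=s,fy=s,interpolation=cv2.INTER_CUBIC),alpha=1.6,beta=10)
# top row: stall top, 6x ; mixer top 5x
A=f(a,200,235,65,65,6); B=f(a,400,228,150,97,390/97)
A=cv2.resize(A,(320,320)); B=cv2.resize(B,(480,310)); B=cv2.copyMakeBorder(B,0,10,0,0,0)
C=cv2.resize(f(b,245,270,65,80,1),(0,0),fx=3.4,fy=3.4,interpolation=cv2.INTER_CUBIC); D=f(b,365,175,115,92,3)
C=f(b,245,270,65,80,3.4)[:272]; D=cv2.resize(D,(340,272)); 
row=np.hstack([C,D]); row=cv2.copyMakeBorder(row,0,0,0,800-row.shape[1],0)
cv2.imwrite('pics/crop0.png',np.vstack([np.hstack([A,B]),row]))
E
```

```text
(no output)
```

View pics/crop0.png

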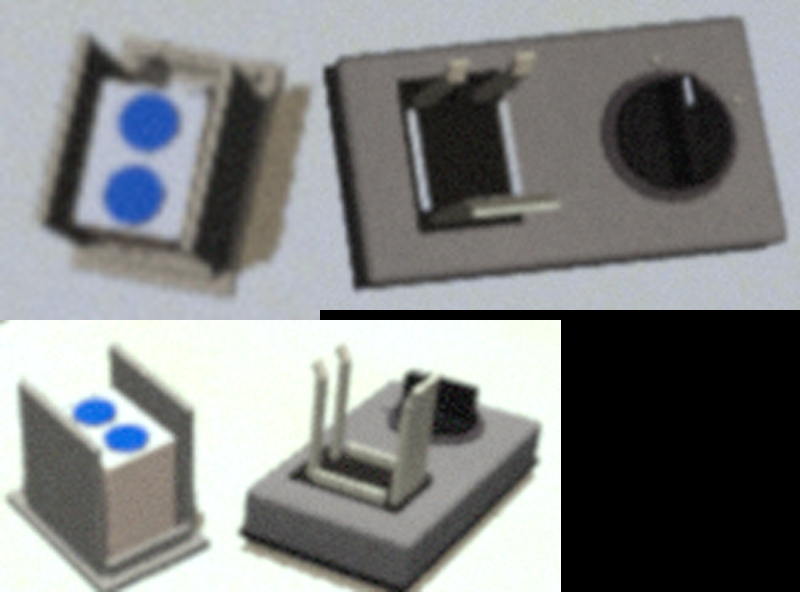

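The crop confirms it: white carrier in grey steel, tab pointing up in the image (+x, away from the robot). The mixer's slotted cheek and knob line also point up. I'll compute the poses from both cameras.

```bash
cat >> h.py <<'E'
def caps(fn,box):
    im=cv2.imread(f'pics/{fn}.png').astype(int); x0,y0,x1,y1=box; m=np.zeros(im.shape[:2],np.uint8)
    s=im[y0:y1,x0:x1]; m[y0:y1,x0:x1]=((s[...,0]-s[...,2])>60)
    n,l,st,ce=cv2.connectedComponentsWithStats(m); k=[i for i in range(1,n) if st[i,4]>15]
    return [(ce[i].round(2).tolist(),int(st[i,4])) for i in k]
def capose(P):
    P=np.array(sorted(P,key=lambda p:p[0])); d=P[1]-P[0]; return P.mean(0).round(1),np.hypot(*d[:2]).round(1),np.arctan2(d[1],d[0]).round(3)
E
python3 - <<'E'
from h import *
from scipy.optimize import least_squares
for fn,box in (('top0',(205,240,260,295)),('side0',(250,280,310,330))):
    c=load(fn); r=caps(fn,box); print(fn,r,capose([at_z(c,*q[0],76) for q in r]))
t=load('top0'); s=load('side0')
B=lambda x,y:((x+.5)/3.2-.5+400,(y+.5)/3.196-.5+228)
q=[B(347,62),B(740,17),B(785,240),B(368,288)]
P=np.array([at_z(t,*p,60)[:2] for p in q]); print(P.round(1)); print([np.linalg.norm(P[i]-P[i-1]).round(1) for i in range(4)])
k=at_z(t,*B(672,137),73); print('disc',k.round(1))
D=lambda x,y:((x+.5)/(340/115)-.5+365,(y-320+.5)/(272/92)-.5+175)
# model fit of both: top corners z60 at local (+-75,+-135)
L=[(75,135),(75,-135),(-75,-135),(-75,135)]
qs=[(D(396,378),(75,135)),(D(541,422),(75,-135)) ]
def w(p,l,z): return [p[0]+l[0]*np.cos(p[2])-l[1]*np.sin(p[2]),p[1]+l[0]*np.sin(p[2])+l[1]*np.cos(p[2]),z]
f=lambda p:np.concatenate([proj(t,w(p,l,60))-u for u,l in zip(q,L)]+[proj(t,w(p,(0,-70),73))-B(672,137)])
r=least_squares(f,[550,-200,.1]); print(r.x,r.fun.round(1))
for l in L: print('side pred',proj(s,w(r.x,l,60)).round(1))
print('side corners read',[np.round(D(*x),1) for x in ((246,495),(405,545),(541,425))])
E
```

```text
top0 [([229.77, 259.34], 94), ([226.72, 274.12], 95)] (array([508.4, 219.7,  76. ]), np.float64(31.0), np.float64(-0.155))
side0 [([272.42, 296.52], 69), ([281.62, 304.01], 72)] (array([510.1, 216.7,  76. ]), np.float64(30.6), np.float64(-0.148))
[[ 556.7 -359.7]
 [ 588.3 -612.7]
 [ 444.3 -622.4]
 [ 411.  -362.2]]
[np.float64(145.7), np.float64(255.0), np.float64(144.3), np.float64(262.4)]
disc [ 507.1 -553.2   73. ]
[ 5.00240244e+02 -4.87844971e+02  1.09058759e-01] [-7.  -1.7  0.5 -0.6  4.3  2.  -0.2 -0.   2.1 -0.3]
side pred [417.9 205.3]
side pred [459.3 173.7]
side pred [508.4 186.2]
side pred [471.4 221.3]
side corners read [array([447.9, 233.9]), array([501.7, 250.8]), array([547.7, 210.2])]
```

The panel offsets were missed (B starts at x=320, D at x=221), so I'll redo those.

```bash
python3 - <<'E'
from h import *
from scipy.optimize import least_squares
t=load('top0'); s=load('side0')
B=lambda x,y:((x-320+.5)/3.2-.5+400,(y+.5)/3.196-.5+228)
D=lambda x,y:((x-221+.5)/(340/115)-.5+365,(y-320+.5)/(272/92)-.5+175)
q=[B(340,62),B(740,17),B(785,240),B(368,288)]
P=np.array([at_z(t,*p,60)[:2] for p in q]); print(P.round(1)); print([np.linalg.norm(P[i]-P[i-1]).round(1) for i in range(4)])
L=[(75,135),(75,-135),(-75,-135),(-75,135)]
def w(p,l,z): return [p[0]+l[0]*np.cos(p[2])-l[1]*np.sin(p[2]),p[1]+l[0]*np.sin(p[2])+l[1]*np.cos(p[2]),z]
S=[((75,-135),D(541,425)),((-75,135),D(405,545)),((75,135),D(246,495))]
ft=lambda p:np.concatenate([proj(t,w(p,l,60))-u for u,l in zip(q,L)]+[proj(t,w(p,(0,-70),73))-B(672,137)])
r=least_squares(ft,[500,-200,.1],loss='soft_l1'); print(r.x,ft(r.x).round(1))
print('bay',w(r.x,(0,65),64),'knob',w(r.x,(0,-70),98))
for l in L: print('side pred',l,proj(s,w(r.x,l,60)).round(1))
print('side read',[np.round(D(*x),1) for x in ((246,495),(405,545),(541,425))])
E
```

```text
[[ 555.2 -147.7]
 [ 587.1 -409. ]
 [ 441.9 -425.2]
 [ 408.8 -161.1]]
[np.float64(147.0), np.float64(263.3), np.float64(146.1), np.float64(266.2)]
[ 4.97958355e+02 -2.85064826e+02  1.19908233e-01] [-2.7 -0.5  0.5 -0.7  1.5  1.1 -0.5  0.7  0.1 -0.5]
bay [np.float64(490.1829834004487), np.float64(-220.53155121832847), 64] knob [np.float64(506.33183180775046), np.float64(-354.56219956085494), 98]
side pred (75, 135) [372.2 232.9]
side pred (75, -135) [422.2 194.7]
side pred (-75, -135) [474.  209.2]
side pred (-75, 135) [429.1 252.1]
side read [array([373.1, 233.9]), array([426.9, 250.8]), array([472.9, 210.2])]
```

```bash
cat >> h.py <<'E'
def down(a): # tool yaw a: closing axis at a-90deg
    from scipy.spatial.transform import Rotation as R
    return (R.from_euler('z',a)*R.from_euler('x',np.pi)).as_rotvec()
def ik2(pos,a): # both half turns
    return [(x,None if (j:=env.ik(pos,down(x))) is None else np.round(j,2)) for x in (a,a+np.pi,a-np.pi)]
E
python3 - <<'E'
from h import *
h=np.pi/2
for n,p,a in (('stall',(509,218,300),-.152+h),('stall low',(509,218,60),-.152+h),('bench x',(500,0,54),.12+h),('bench y',(500,0,54),.12),('bay',(490,-220.5,118),.12),('bayhi',(490,-220.5,300),.12),('knob',(506,-354.5,93),.12),('knob turned',(506,-354.5,93),.12-1.25)):
    print(n); [print('  ',round(x,2),j) for x,j in ik2(p,a)]
env.move_to((495,205,330),down(-.152+h))
c=snap('wrist','w1'); print(env.get_obs()['joint_pos'],env.get_obs()['time'])
print('cam',(-c['R'].T@c['t']).round(),proj(c,(509,218,76)))
r=caps('w1',(0,0,640,480)); print(r)
if len(r)==2: print(capose([at_z(c,*q[0],76) for q in r]))
E
```

```text
stall
   1.42 [ 0.31  0.4  -1.06  1.72  0.37  1.24 -1.  ]
   4.56 [ 0.37  0.45 -1.18  1.72  0.44  1.27  2.09]
   -1.72 [ 0.37  0.45 -1.18  1.72  0.44  1.27  2.09]
stall low
   1.42 [ 0.21  0.74 -0.98  1.93  0.79  0.91 -1.33]
   4.56 [ 0.33  0.87 -1.19  1.93  0.96  1.06  1.69]
   -1.72 [ 0.33  0.87 -1.19  1.93  0.96  1.06  1.69]
bench x
   1.69 [ 0.32  0.52 -0.54  2.08  0.43  0.66 -0.4 ]
   4.83 [-0.98  0.95  1.26  2.16 -1.15  1.02 -2.06]
   -1.45 [-0.98  0.95  1.26  2.16 -1.15  1.02 -2.06]
bench y
   0.12 [ 0.17  0.48 -0.36  2.09  0.28  0.61 -1.84]
   3.26 [ 0.45  0.56 -0.72  2.07  0.57  0.71  1.06]
   -3.02 [ 0.45  0.56 -0.72  2.07  0.57  0.71  1.06]
bay
   0.12 [ 0.45  0.41 -0.17  1.98  0.1   0.76 -1.23]
   3.26 [ 0.85  0.49 -0.69  1.95  0.42  0.84  1.63]
   -3.02 [ 0.85  0.49 -0.69  1.95  0.42  0.84  1.63]
bayhi
   0.12 [ 0.47  0.2  -0.19  1.8   0.04  1.15 -1.19]
   3.26 [ 0.9   0.27 -0.7   1.77  0.18  1.17  1.83]
   -3.02 [ 0.9   0.27 -0.7   1.77  0.18  1.17  1.83]
knob
   0.12 [ 0.55  0.55 -0.05  1.81  0.04  0.79 -0.97]
   3.26 [ 0.98  0.63 -0.64  1.78  0.48  0.89  1.81]
   -3.02 [ 0.98  0.63 -0.64  1.78  0.48  0.89  1.81]
knob turned
   -1.13 [ 0.36  0.55  0.21  1.82 -0.15  0.78 -2.06]
   2.01 [ 0.81  0.58 -0.41  1.79  0.3   0.83  0.7 ]
   -4.27 [ 0.81  0.58 -0.41  1.79  0.3   0.83  0.7 ]
[ 0.36171931  0.33615373 -1.07830772  1.71712057  0.30874822  1.27487521
 -0.93844741] 3.3
cam [507. 284. 477.] [325.12107112 187.52336314]
[([631.96, 158.18], 400), ([307.6, 186.44], 462), ([337.74, 186.56], 461), ([588.61, 204.41], 552), ([631.61, 229.56], 373), ([589.15, 238.54], 511)]
```

View pics/w1.png

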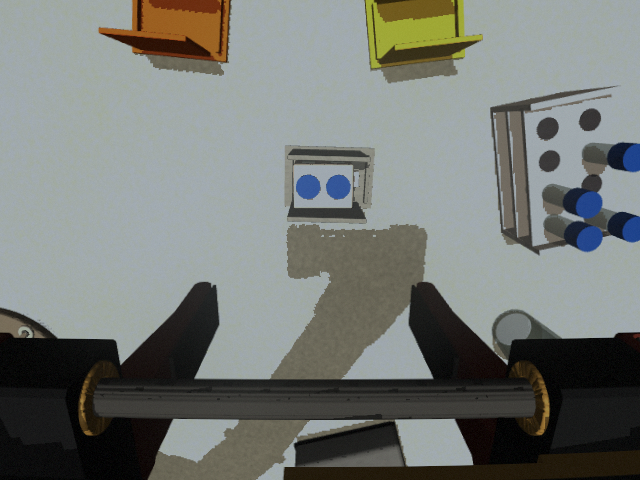

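The wrist view shows the carrier in its steel stall at (323,187), caps at (307.6,186.4) and (337.7,186.6), with the tab on the right (+x). The fingers' closing line is parallel to the cap row.

```bash
python3 - <<'E'
from h import *
c=load('w1'); m,d,y=capose([at_z(c,307.6,186.44,76),at_z(c,337.74,186.56,76)]); print(m,d,y)
x,yy=m[0],m[1]; assert np.hypot(x-509,yy-218)<6 and abs(y+.152)<.05
x=(x*2+509)/3; yy=(yy*2+218)/3; y=(2*y-.152)/3
np.save('stall.npy',[x,yy,y]); o=down(y+np.pi/2)
env.servo_line((x,yy,180),o,v=200)
env.servo_line((x,yy,62),v=100)
print(env.get_obs()['wrist_force'])
env.grasp(20); g=env.get_obs(); print(g['opening'],g['grasp_force'],g['wrist_force'],g['tool_pos'],x,yy,y,g['time'])
E
```

```text
[506.7 219.4  76. ] 31.0 -0.156
[ 0.76136146 -0.07539945  0.02193096]
0.7033034440044883 19.999932646751404 [-0.95568537 -0.56614892  2.77657695] [507.54369695 218.94598084  62.1592865 ] 507.4666666666667 218.9333333333333 -0.15466666666666665 6.0667
```

```bash
python3 - <<'E'
from h import *
h=np.pi/2; x,y,a=np.load('stall.npy')
env.servo_line((x,y,185),v=150)
g=env.get_obs(); print('lift',g['opening'],g['grasp_force'],g['wrist_force'])
env.move_to((500,0,185),down(.12+h))
env.servo_line((500,0,75),v=150)
env.servo_line((500,0,56.3),v=30)
g=env.get_obs(); print('down',g['tool_pos'],g['wrist_force'],g['grasp_force'])
env.open_gripper(); env.pause(.2)
print(env.get_obs()['grasp_force'])
env.servo_line((500,0,180),v=200)
# look at mixer
env.move_to((460,-250,330),down(.12))
snap('wrist','w2'); print(env.get_obs()['time'])
snap('top','top2'); r=caps('top2',(290,200,370,330)); c=load('top2'); print(r,[capose([at_z(c,*q[0],70) for q in r])] if len(r)==2 else '')
E
```

```text
lift 0.7049313190915338 19.999369382858276 [ 0.10444843 -0.42079318 -3.70494382]
down [ 4.99846672e+02 -1.72094157e-02  5.61354322e+01] [-0.14599748 -0.15170379 -2.66648282] 19.998202621936798
0.0
12.325
[([334.17, 264.09], 95), ([335.96, 278.96], 98)] [(array([500.9,   0.9,  70. ]), np.float64(31.0), np.float64(0.12))]
```

View pics/w2.png

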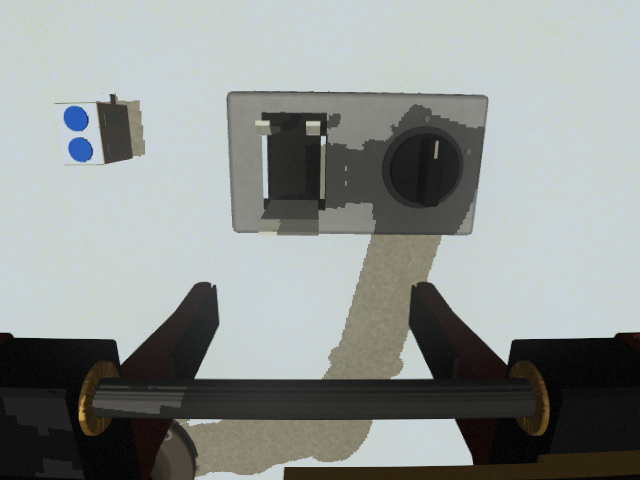

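The carrier stands on the bench, with its caps at (76,118) and (80,149). The mixer top corners are near (228,93), (488,96), (471,235) and (233,232). I'll enlarge the mixer.

```bash
python3 - <<'E'
from h import *
c=load('w2'); r=caps('w2',(30,80,130,190)); print(r, capose([at_z(c,*q[0],70) for q in r]))
im=cv2.imread('pics/w2.png')[85:242,220:496]; im=cv2.convertScaleAbs(im,alpha=2,beta=20)
cv2.imwrite('pics/w2c.png',cv2.resize(im,None,fx=2.85,fy=2.85,interpolation=cv2.INTER_CUBIC))
E
```

```text
[([75.16, 118.12], 480), ([79.67, 149.27], 456)] (array([499.1,   1.1,  70. ]), np.float64(31.1), np.float64(0.117))
```

View pics/w2c.png

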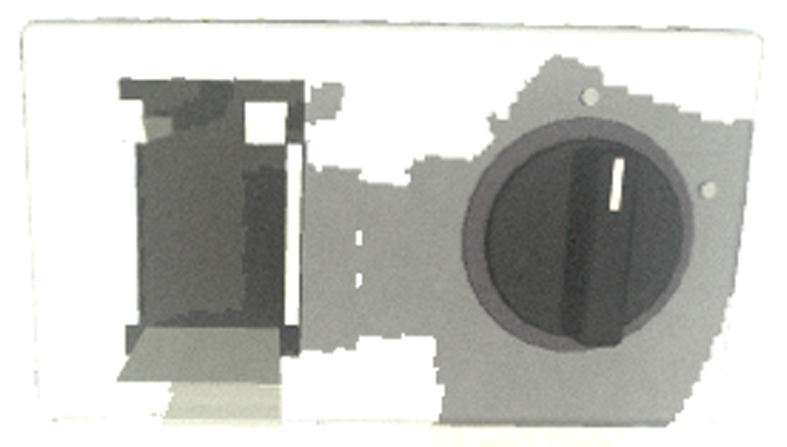

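```bash
cat > fit.py <<'E'
from h import *
from scipy.optimize import least_squares
c=load('w2'); print('cam',(-c['R'].T@c['t']).round())
W=lambda x,y:np.array(((x+.5)/2.85-.5+220,(y+.5)/2.85-.5+85))
def w(p,l,z): return [p[0]+l[0]*np.cos(p[2])-l[1]*np.sin(p[2]),p[1]+l[0]*np.sin(p[2])+l[1]*np.cos(p[2]),z]
ob=[(W(21,22),(75,135),60),(W(764,33),(75,-135),60),(W(38,424),(-75,135),60),
 (W(585.5,242),(0,-70),73),(W(287,103),(46,40),165),(W(280,381),(-46,40),165)]
f=lambda p:np.concatenate([proj(c,w(p,l,z))-u for u,l,z in ob])
r=least_squares(f,[498,-285,.12],loss='soft_l1'); p=r.x; print(p,f(p).round(1).tolist())
print('bay',np.round(w(p,(0,65),64),1),'knob',np.round(w(p,(0,-70),98),1))
im=cv2.imread('pics/w2.png'); im=cv2.resize(cv2.convertScaleAbs(im[85:242,220:496],alpha=1.5),None,fx=2.85,fy=2.85)
def line(P,col):
    q=[tuple(int(v) for v in (proj(c,w(p,(a,b),z))-[219.5,84.5])*2.85) for a,b,z in P]
    for i in range(len(q)-1): cv2.line(im,q[i],q[i+1],col,1)
for s,col in ((1,(0,255,0)),(-1,(0,0,255))):
    line([(s*46,40,165),(s*46,90,165)],col); line([(s*35,40,152),(s*35,90,152)],(255,255,0)); line([(s*35,40,64),(s*35,90,64)],(255,0,255))
line([(46,51,165),(35,51,152),(35,51,64),(35,79,64),(35,79,152),(46,79,165)],(0,255,255))
line([(75,135,60),(75,-135,60),(-75,-135,60),(-75,135,60),(75,135,60)],(0,255,0))
line([(-30,38,73),(30,38,73),(30,92,73),(-30,92,73),(-30,38,73)],(255,128,0))
line([(-33,-62,103),(33,-62,103),(33,-78,103),(-33,-78,103),(-33,-62,103)],(0,255,255))
cv2.imwrite('pics/fit.png',im)
E
python3 fit.py
```

```text
cam [ 539. -238.  476.]
[ 4.98647350e+02 -2.87816264e+02  1.09783825e-01] [-2.2, -2.2, 4.2, -0.9, -1.8, 0.3, 0.3, 0.2, 0.0, 0.2, 0.4, 18.2]
bay [ 491.5 -223.2   64. ] knob [ 506.3 -357.4   98. ]
```

View pics/fit.png

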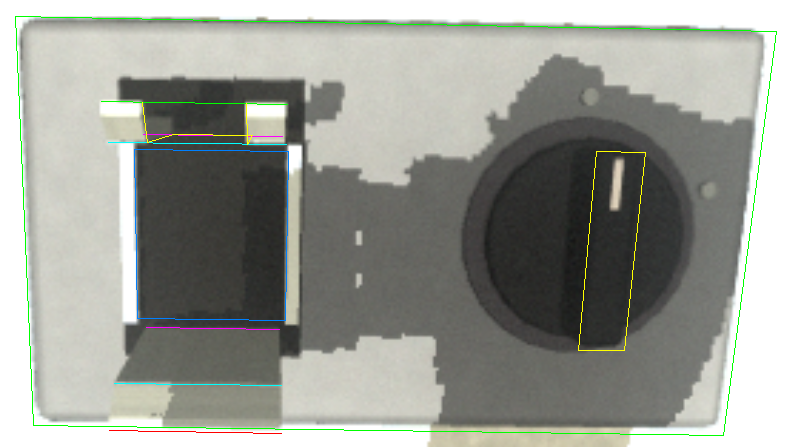

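```bash
sed -i 's/(W(280,381),(-46,40),165)/(W(280,382),(-35,40),152),(W(118,383),(-35,90),152),(W(286,319),(-30,38),73),(W(136,150),(30,92),73),(W(617,185),(16,-70),103)/; s/^cv2.imwrite.*//' fit.py; python3 fit.py
```

```text
cam [ 539. -238.  476.]
[ 4.99003380e+02 -2.88147824e+02  1.14314941e-01] [-2.2, -1.9, 4.3, -1.8, -1.1, 0.5, 0.7, -0.4, 0.3, 0.0, 1.1, 1.0, -0.7, 0.1, 0.1, 0.2, -0.4, -0.2, -0.2, 6.2]
bay [ 491.6 -223.6   64. ] knob [ 507.  -357.7   98. ]
```

```bash
python3 - <<'E'
from h import *
o=down(.12)
env.move_to((500,.6,180),o)
env.servo_line((500,.6,54.3),v=120)
env.grasp(20); g=env.get_obs(); print('grip',g['opening']*88,g['grasp_force'],g['tool_pos'],g['wrist_force'])
env.servo_line((500,.6,255),v=180)
env.move_to((491.7,-223.2,255),down(.115))
g=env.get_obs(); w0=g['wrist_force']; print('above',g['tool_pos'],w0,g['time'])
snap('wrist','w3'); snap('top','top3')
for z in (225,215,205,195,185):
    env.servo_line((491.7,-223.2,z),v=60); g=env.get_obs(); f=g['wrist_force']-w0; print(z,f.round(1),g['grasp_force'])
    if np.abs(f).max()>6: print('contact'); break
snap('side','s3'); crop('s3','s3c',365,130,485,270,4)
E
```

```text
grip 46.24971439726578 19.997757375240326 [5.00060293e+02 4.10368125e-01 5.43468574e+01] [ 0.24398853 -0.88821966  1.49140666]
above [ 492.11270318 -220.96705449  254.87988477] [-0.23871693  1.02723466 -2.8579853 ] 17.6
225 [ 0.5 -1.5  0.4] 19.996402859687805
215 [ 0.4 -0.9  0.5] 19.99639928340912
205 [ 0.1 -1.6  0.8] 19.996275901794434
195 [ 0.3 -0.6  0.8] 19.99635636806488
185 [ 0.3 -0.5 -0.3] 19.996351897716522
```

View pics/s3c.png

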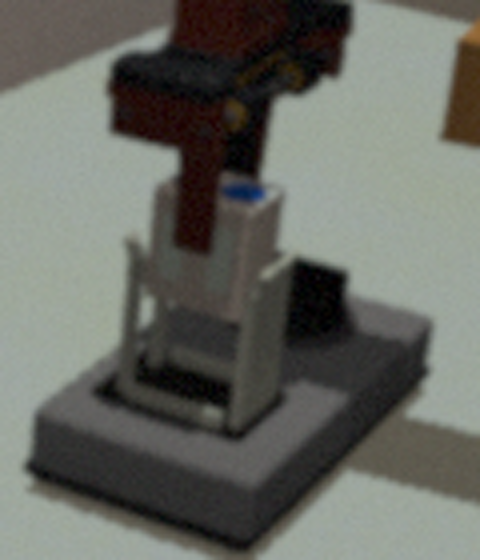

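The side view shows the carrier upright between the cheeks (crop (215,245)), centred, with no contact so far. I'll lower it slowly while watching the force.

```bash
python3 - <<'E'
from h import *
w0=env.get_obs()['wrist_force']
for z in (170,155,145,138,133,129,126,124,122,120.5,119.5,118.7,118,117.4):
    env.servo_line((491.7,-223.2,z),v=60 if z>140 else 25); g=env.get_obs(); f=g['wrist_force']-w0; print(z,f.round(1),g['tool_pos'].round(1))
    if np.abs(f).max()>7: print('contact'); break
print(env.get_obs()['time'])
E
```

```text
170 [-0.4 -0.3 -0.4] [ 491.4 -223.1  169.5]
155 [ 0.6 -0.2  0.3] [ 491.4 -223.1  154.5]
145 [ 0.4  0.3 -0.4] [ 491.4 -223.1  144.6]
138 [-0.4 -0.4  0.6] [ 491.7 -223.2  137.9]
133 [ 0.5 -0.2 -1.4] [ 491.6 -223.2  132.8]
129 [ 0.  -0.1 -0.8] [ 491.6 -223.1  128.8]
126 [-0.4 -1.3  0.1] [ 491.6 -223.2  125.8]
124 [-0.3  0.3 -0.2] [ 491.6 -223.2  123.9]
122 [-0.1 -0.6 -0.2] [ 491.6 -223.2  121.9]
120.5 [ 0.9 -0.4  0.4] [ 491.7 -223.2  120.4]
119.5 [ 0.1  0.2 -0.2] [ 491.7 -223.2  119.5]
118.7 [-0.5 -0.2 -0.2] [ 491.7 -223.2  118.7]
118 [-1.7 -0.2  4.4] [ 491.8 -223.2  118.4]
117.4 [-3.1  0.3 11.3] [ 491.9 -223.2  118.3]
contact
23.8917
```

```bash
python3 - <<'E'
from h import *
env.servo_line((491.7,-223.2,118.2),v=25)
env.open_gripper(); env.pause(.3); print(env.get_obs()['grasp_force'])
env.servo_line((491.7,-223.2,150),v=60)
env.servo_line((491.7,-223.2,255),v=180)
env.move_to((450,-290,330),down(.115))
env.pause(.3)
c=snap('wrist','w4'); r=caps('w4',(0,0,640,480)); print(r,[capose([at_z(c,*q[0],134) for q in r])] if len(r)==2 else '',env.get_obs()['time'])
im=c['img'][:,:,::-1][60:280,120:520]; cv2.imwrite('pics/w4c.png',cv2.resize(cv2.convertScaleAbs(im,alpha=1.5),None,fx=2,fy=2,interpolation=cv2.INTER_CUBIC))
E
```

```text
0.0
[([242.95, 140.94], 685), ([244.58, 177.36], 641)] [(array([ 491.1, -222.3,  134. ]), np.float64(31.1), np.float64(0.115))] 27.5167
```

View pics/w4c.png

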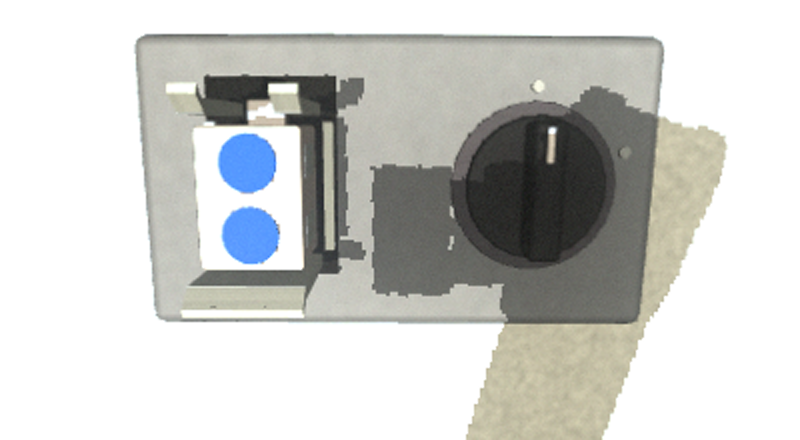

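The carrier is seated: both caps are between the cheeks, the tab is in the slot at crop (265,105), and measured (491,-222) matches the bay. Knob disc centre is at crop (540,190), with the line up. Next I'll grip and turn it.

```bash
python3 - <<'E'
from h import *
c=load('w4'); print('disc',at_z(c,390,155,73).round(1), 'line px->',at_z(c,120+551/2,60+145/2,103).round(1))
x,y,a=507,-357.2,.115
env.move_to((x,y,200),down(a)); env.pause(.2)
env.servo_line((x,y,120),v=120); w0=env.get_obs()['wrist_force']
env.servo_line((x,y,93.5),v=60); g=env.get_obs(); print((g['wrist_force']-w0).round(1))
env.grasp(25); g=env.get_obs(); print(g['opening']*88,g['grasp_force'],g['wrist_force'].round(1),g['torque'].round(2),g['tool_pos'].round(1),g['time'])
E
```

```text
disc [ 506.1 -359.2   73. ] line px-> [ 528.7 -354.8  103. ]
[ 0.3 -0.1  1.3]
15.972682649539587 24.99739408493042 [ 1.4 -1.8 -0.9] [-0.41 -0.19  0.  ] [ 507.1 -357.9   93.5] 30.9
```

```bash
python3 - <<'E'
from h import *
x,y,a=506.8,-357.9,.115
for t in (.2,.4,.6,.8,1.0,1.1,1.17,1.21):
    env.servo_line((x,y,93.5),down(a-t)); g=env.get_obs(); print(t,g['torque'].round(2),g['wrist_force'].round(1),(g['opening']*88).__round__(2),g['time'])
    if abs(g['wrist_force']).max()>30: break
env.pause(.5); g=env.get_obs(); print(g['torque'].round(2),g['tcp_rot'],down(a-1.21))
snap('top','top5'); crop('top5','t5',400,225,550,325,5)
E
```

```text
0.2 [-0.21 -0.34  0.01] [ 1.1 -1.9 -1.5] 16.04 31.25
0.4 [-0.1  -0.45  0.13] [ 3.5 -1.  -0.6] 15.86 31.6
0.6 [ 0.02 -0.57  0.1 ] [ 2.1 -0.4 -1.3] 15.9 31.95
0.8 [ 0.12 -0.71  0.15] [ 2.6 -0.1 -1.6] 16.02 32.3
1.0 [ 0.23 -0.93  0.13] [ 3.3  0.6 -2.5] 15.82 32.65
1.1 [ 0.35 -1.08  0.17] [ 3.8  0.7 -3.1] 16.19 32.9
1.17 [ 0.44 -1.16  0.18] [ 4.8  1.8 -3.2] 15.93 33.15
1.21 [ 0.49 -1.27  0.22] [ 5.7  2.2 -3.2] 16.01 33.4
[ 0.49 -1.2   0.15] [-2.68602875e+00  1.62799152e+00 -5.39769320e-04] [ 2.68238158e+00 -1.63536952e+00 -1.00137503e-16]
```

```bash
python3 - <<'E'
from h import *
x,y,a=506.8,-357.9,.115
for t in (1.24,1.27):
    env.servo_line((x,y,93.5),down(a-t)); g=env.get_obs(); print(t,g['torque'].round(2),g['wrist_force'].round(1))
env.pause(.5); g=env.get_obs(); print(g['torque'].round(2),g['wrist_force'].round(1))
for t in (1.0,.7,.4,.15,.03): env.servo_line((x,y,93.5),down(a-t))
env.open_gripper(); env.pause(.4)
env.servo_line((x,y,130),v=80); env.servo_line((x,y,250),v=150)
env.move_to((450,-290,330),down(.115)); env.pause(.5)
c=snap('wrist','w6'); r=caps('w6',(0,0,640,480)); print([capose([at_z(c,*q[0],134) for q in r])] if len(r)==2 else r,env.get_obs()['time'],env.get_obs()['wrist_force'])
im=c['img'][:,:,::-1][60:280,120:520]; cv2.imwrite('pics/w6c.png',cv2.resize(cv2.convertScaleAbs(im,alpha=1.5),None,fx=2,fy=2,interpolation=cv2.INTER_CUBIC))
E
```

```text
1.24 [ 0.38 -1.24  0.59] [ 6.3  1.5 -2.8]
1.27 [ 0.53 -1.13  0.72] [ 4.8  2.2 -3.3]
[ 0.55 -1.13  0.72] [ 4.8  2.1 -1.8]
[(array([ 491. , -222.3,  134. ]), np.float64(31.1), np.float64(0.116))] 41.1667 [-0.0634542  -0.87653436  0.88977208]
```

View pics/w6c.png

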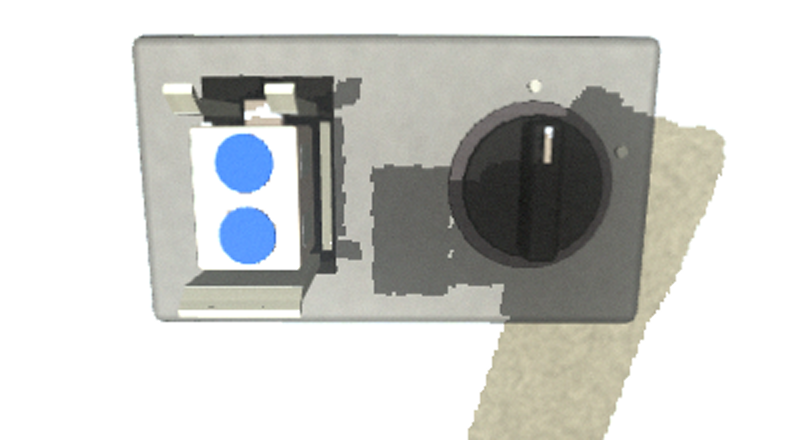

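The torque jump past 1.21 rad shows the knob reached its stop. It is now back at rest with its line at crop (548,145), and the carrier is still seated with the tab in the slot.

```bash
python3 -c "
from cell import env
print(env.close_job())"
```

```text
the job is handed in; nothing more can be done
None
```

The job is handed in at about 41 s of the 72 s allowed, and the judge's verdict was not shown: the carrier sits in the bay with its tab in the slot, and the start knob was turned to its stop, held about 0.5 s and is back at rest.

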